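True up a lamp's upright with an engineer's square and hold it

TASK

The brass upright of the table lamp leans because its fixing is still slack. Pick up the engineer's square, stand it on the lamp's base plate with its blade towards the upright, and press it fully home into the corner between base and upright, square-on to the face, so that it trues the upright and bears on both the base and the upright. Finish while still gripping the square and pressing it there, so that someone else can tighten the nut; move the upright only with the square, never with the gripper or arm, and leave the other things on the bench undisturbed.

Things in the scene. Friction and masses are not known exactly. Their poses are not given: they have to be found in the camera images.
- square: Steel engineer's square, 0.7 kg, standing on its stock at the start. Stock: bar 150 long, 20 wide, 24 mm high; at one end a blade, 25 mm wide, 5 thick, mid-width, rises to 185 mm above the stock's underside, outer edge flush with the stock's end. Origin: middle of the stock's underside; x along the stock to the blade end, z up the blade. Balance point at x = 14 mm.
- square_heel (a point): The square's outer corner (heel), where the blade's outer edge meets the stock's underside: 75 mm from the square's origin along its x. Axes as the square's.
- square_grip (a point): A good place to grip the stock across its 20 mm width from above: on its centre line, 90 mm back from the heel, 14 mm above the underside (10 mm below the stock's top). The blade's inner edge is 65 mm ahead of it.
- base_plate: The lamp's dark steel base, a flat plate 260 x 180 mm, 12 mm thick, fixed. Origin: its underside below the middle of the upright; x points from its free front area to the upright and past it, z up. It runs from 175 mm before the origin (-x) to 85 mm behind, 90 mm to each side. A low switch (34 x 26 x 12 mm) sits on it behind the upright.
- corner (a point): Middle of the corner line where the upright's front (-x) face meets the plate's top: 15 mm before the base plate's origin, 12 mm above its underside. Axes as the plate's. The square's heel belongs here, its x along the plate's x. The plate is free for 160 mm before it.
- upright: The lamp's brass upright: square tube 30 x 30 mm, 200 tall, cap and candle sleeve on top (270 mm in all). Origin: middle of its foot on the plate; z up the tube. It only rocks about its foot in the plate's x-z plane. At the start it leans 0.066 to 0.1 rad over the front area (top to -x), up to 19 mm at blade-top height. About 3 N there trues it; let go, it springs part way back.
- polish_bottle: Bystander: white bottle of polish, 56 mm across, 130 mm tall, standing. Origin under its middle. It stands on one side of the lamp and the square on the other; which side varies.
- screwdriver: Bystander: screwdriver, 190 mm, lying. Origin near its middle.
- spanner: Bystander: spanner, 170 mm, lying. Origin near its middle.
- sleeve_long: Bystander: cream candle sleeve, a tube 27 mm across, 85 mm tall, standing. Origin under its middle.
- sleeve_short: Bystander: cream candle sleeve, a tube 27 mm across, 60 mm tall, standing. Origin under its middle.
- drip_dish: Bystander: shallow brass drip dish, 90 mm across, 16 mm high. Origin under its middle.
- nut_jar: Bystander: clear jar with steel lid, 60 mm across, 75 mm tall. Origin under its middle.
- finial: Bystander: small brass finial, 22 mm across, 36 mm tall, standing on the base plate behind the upright. Origin under its middle.
Mind the look-alikes: they are no part of the job. Of the things shaped like the square, the steel one is meant.

How it is judged:
By the outcome, as a careful person would: the job done as asked, in the order asked, and still so for the second after the job is handed in, while the arm keeps its last pose, push and grip.
It also fails if it takes over 51 s, if anything falls off the work surface, if the arm or the gripper's body presses on something with over 40 N, if the wrist force passes 120 N, or if a joint passes its speed limit or range.

ROBOT

A 6-joint arm with a two-finger parallel gripper is mounted at the origin on the work surface. World frame = base frame: x ahead of the robot, y to its left, z up, the work surface at z = 0. Lengths are in mm, angles in rad, forces in N, time in s.
With the tool pointing down it reaches from about 350 to 775 mm from the base axis. Payload 7.3 kg.
Tool frame: the origin (TCP) lies at the very end of the fingers, on their centre line; the grasp point (between the pads) lies bot.grip_point_offset behind it (bot.grip_point_offset is the distance from the TCP to the grasp point, in mm); z points along the fingers, y is the line along which they close (so a half turn about z gives the same grasp; the last joint's range is limited). The gripper opens to 92 mm and grips with 3 to 60 N. Pads are 19 mm wide; open, the fingers measure 130 mm over their backs; the gripper's body (75 mm by 190 mm) begins 47 mm behind the grasp point.
Start: joints at [1.055, 0.342, 1.524, -0, 1.275, -0.146], TCP at [189.737, 489.535, 226.741] pointing down, gripper open.
Joint ranges: [-2.53, 2.53], [-0.77, 2.02], [0.04, 2.7], [-1, 4.14], [0.28, 2.66], [-3.11, 3.11]. Speed limits (rad/s): [2.57, 2.57, 3.14, 3.14, 3.14, 3.14].

INTERFACE

Orientations are given as [roll, pitch, yaw] about the fixed x, y, z axes, in that order (R = Rz(yaw) Ry(pitch) Rx(roll)).
In Python, from plant import bot gives the robot as it stands. The module is installed in compiled form; this text tells all that it offers.
- The arm moves only by the tool carry_out, never from a script. Its argument "plan" is a list of rows, each an object of numbers: "tx", "ty", "tz": the shift along the world's x, y, z in mm; "rx", "ry", "rz": the turn, a rotation vector about the world's x, y, z in rad. A call has 1 to 12 rows; each row shifts and turns the commanded pose from where the row before left it; what a row does not reach is not made up. A row lasts 1/10 s, in which the tool goes at most 50 mm and 8.59 degrees, less where a joint would pass 70% of its speed; a pose out of reach is approached as far as the arm can. A call with a gripper value outside its range is refused whole. "gripper" is the closure, from 0 (fully open) to 1 (shut), set as the call begins (left out, the last holds). The fingers move at their own pace and stop on an object; the grip force is fixed at half the most. Time passes only in rows, so rows that do not move let the fingers close. It gives the time, the measured TCP pose, the force, the opening and the grip force at its end, in the units of the state.
- bot.get_obs(): the state, without advancing time (a new reading comes with each control period).
- bot.capture(name): name is "side" or "top"; returns the picture (480x640x3 uint8, red, green, blue); there is no depth.
- bot.camera_model(name): a dict with "camera_matrix" (3x3 intrinsics, pixels), "R" (3x3) and "t" (3): a world point X has camera coordinates R X + t. Camera axes: x right, y down, z forward; pixel columns grow to the right and rows downward; lengths in mm; the calibration is good to about 2 mm. A picture is of the moment at which its call begins. camera_model takes no time and is no camera call.
- bot.close_job(): hands the job in; it is judged then, once.
The state is a dict: "time": time; "joint_positions": joint angles; "dq": joint speeds; "tau": joint torques, N m; "tool_pos": TCP position; "tcp_rot": TCP orientation; "contact_force": force on the tool from outside, world axes, zero at the start; "moment": the same for the moment, N m; "grip_width": finger opening in mm; "finger_force": force on a finger pad.
Only numpy, scipy, OpenCV 4.12 (cv2) and the standard library are available. Lean on these libraries where they do the work, as an engineer would, in place of code of your own. Each camera call takes 0.05 s, during which the arm holds its last target. There are 200 camera calls.

## Working session

There is one attempt and no reset: what is moved stays moved. The work goes in short steps, Python scripts to look and compute and a tool call to move; the robot and the scene stay as the last step left them, time stands still between calls to the robot, and variables do not carry over. Pictures are saved under pics/ and viewed, at most 10 in all, crops included, and the job is handed in when it is done.

Besides the shell and the picture viewer there is one more tool, called after "Emit:" as name(argument=value, ...) on one line, values as JSON. carry_out: Moves the arm, as the interface text tells. Its arguments: {"type":"object","properties":{"plan":{"type":"array"},"gripper":{"type":"number"}},"required":["plan"]}

```bash
mkdir -p pics; python3 - <<'E'
from plant import bot
import cv2,numpy as np
o=bot.get_obs();print(o['time'],o['tool_pos'],o['tcp_rot'],bot.grip_point_offset,o['grip_width'])
for n in('side','top'):
    im=bot.capture(n);cv2.imwrite(f'pics/{n}0.png',im[:,:,::-1])
    c=bot.camera_model(n);print(n,c['camera_matrix'],c['R'],c['t'],-c['R'].T@c['t'])
E
```

```text
0.0 [189.53036439 489.14694435 226.06017226] [-3.14009659e+00 -2.07580621e-04  2.77179697e+00] 18.8 91.8186067050307
side [[488.5757324    0.         321.20531287]
 [  0.         488.5757324  237.13357963]
 [  0.           0.           1.        ]] [[ 0.87246115 -0.48797276 -0.02634626]
 [-0.26001955 -0.41789797 -0.87048901]
 [ 0.41376488  0.76631839 -0.4914822 ]] [-478.62679204  177.62730128 1038.66852549] [  34.00530073 -955.27753692  652.49968355]
top [[479.57996539   0.         313.43041216]
 [  0.         479.57996539 247.39002948]
 [  0.           0.           1.        ]] [[-0.00802167 -0.99996051 -0.00382494]
 [-0.99791327  0.0082502  -0.06403937]
 [ 0.0640684   0.00330325 -0.99794004]] [ -24.16711802  537.27107659 1154.15158852] [ 462.01143268  -32.41121352 1186.08814931]
```

View pics/side0.png

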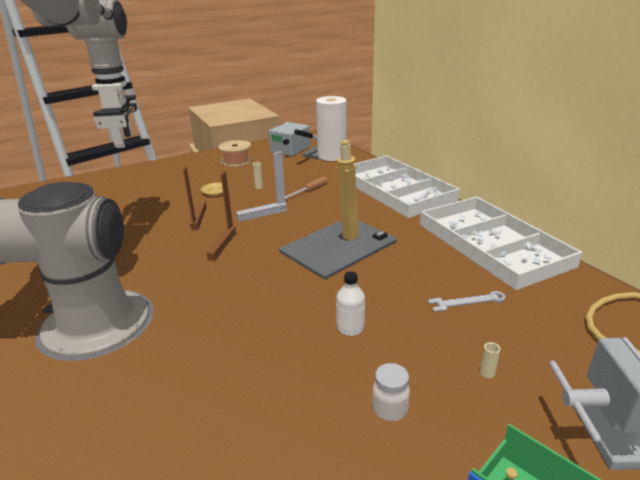

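View pics/top0.png

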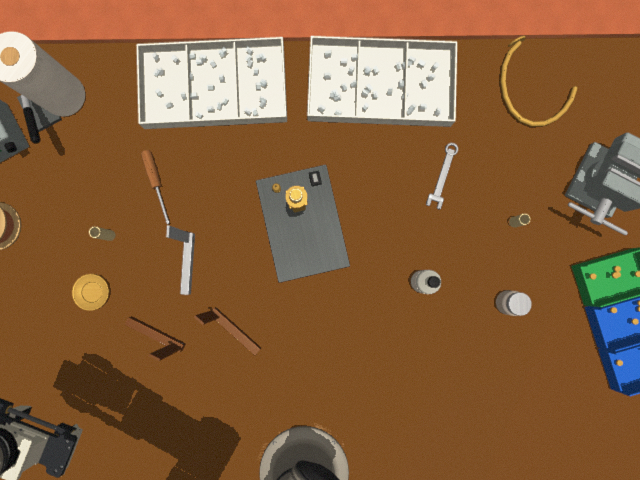

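The side view shows the steel square with its stock at about (262,211) and blade at (279,180), the plate at (340,246), and the upright at (348,200). In the top view the square's stock runs (190,235)–(185,293) with the blade end near (178,233), and the plate corners are about (257,181), (327,166), (349,266) and (279,282). The brown square shapes are look-alikes.

```bash
python3 - <<'E'
import cv2
a=cv2.imread('pics/top0.png')[155:305,140:360]
b=cv2.imread('pics/side0.png')[135:285,225:405]
a=cv2.resize(a,None,fx=3.6,fy=3.6,interpolation=cv2.INTER_CUBIC);b=cv2.resize(b,None,fx=4,fy=4,interpolation=cv2.INTER_CUBIC)
cv2.imwrite('pics/ct.png',a);cv2.imwrite('pics/cs.png',b)
E
```

```text
(no output)
```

View pics/ct.png

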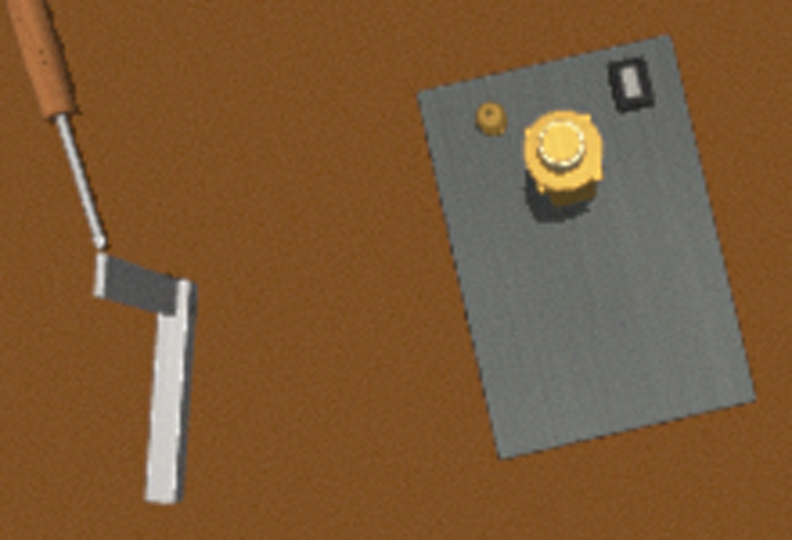

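View pics/cs.png

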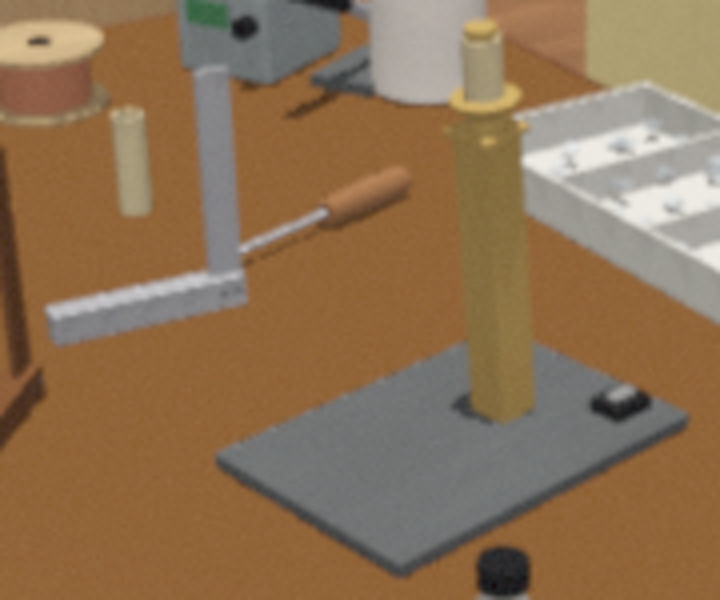

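The crops show the stock's bright top from (146,500) to (188,282) in the top crop, with the blade top at (100,276). The plate corners are (418,92), (669,36), (755,401) and (500,458). The upright's foot in the side crop is at about (472,415), (500,425) and (533,408).

```bash
cat > h.py <<'E'
import cv2,numpy as np
from plant import bot
C={n:bot.camera_model(n) for n in('side','top')}
def ray(n,u,v):
    c=C[n];d=c['R'].T@np.linalg.solve(c['camera_matrix'],[u,v,1]);return -c['R'].T@c['t'],d/np.linalg.norm(d)
def onz(n,uv,z):
    o,d=ray(n,*uv);return o+d*(z-o[2])/d[2]
def tri(a,b):
    (o,d),(p,e)=ray('top',*a),ray('side',*b)
    s,t=np.linalg.lstsq(np.c_[d,-e],p-o,rcond=None)[0]
    return (o+s*d+p+t*e)/2,np.linalg.norm(o+s*d-p-t*e)
def proj(n,X):
    c=C[n];q=c['camera_matrix']@(c['R']@np.asarray(X,float)+c['t']);return q[:2]/q[2]
def T(u,v):return (u+.5)/3.6-.5+140,(v+.5)/3.6-.5+155
def S(u,v):return (u+.5)/4-.5+225,(v+.5)/4-.5+135
E
python3 - <<'E'
from h import *
np.set_printoptions(precision=1,suppress=True)
a=cv2.imread('pics/ct.png');hsv=cv2.cvtColor(a,cv2.COLOR_BGR2HSV)
m=((hsv[:,:,1]<70)&(hsv[:,:,2]<170)).astype(np.uint8);m[:,:380]=0
c=max(cv2.findContours(m,0,1)[0],key=cv2.contourArea);h=cv2.convexHull(c)
p=cv2.approxPolyDP(h,12,True)[:,0];print('plate px',p.tolist())
for q in p:print('plate z12',onz('top',T(*q),12))
r=cv2.minAreaRect(h);print(r)
b=((hsv[:,:,1]<60)&(hsv[:,:,2]>165)).astype(np.uint8);b[:,380:]=0
n,l,st,ce=cv2.connectedComponentsWithStats(b)
for i in range(1,n):
    if st[i,4]>100:
        k=cv2.findContours((l==i).astype(np.uint8),0,1)[0][0];r=cv2.minAreaRect(k);print(st[i],ce[i],r)
        print([onz('top',T(*q),z).round(1).tolist() for z in [24] for q in cv2.boxPoints(r)])
# triangulate heights
for nm,t,s in [('stock rear end top mid',(162,500),(52,312)),('blade top mid',(100,276),(211,70)),('plate front R',(755,401),(401,571)),('plate front L',(500,458),(219,460)),('plate back R',(669,36),(686,419))]:
    print(nm,*tri(T(*t),S(*s)))
for q in [(472,415),(500,425),(533,408)]:print('foot',onz('side',S(*q),12))
E
```

```text
plate px [[668, 36], [754, 399], [502, 458], [418, 94]]
plate z12 [742.8 -59.4  12. ]
plate z12 [ 492.3 -115.4   12. ]
plate z12 [453.7  56.   12. ]
plate z12 [703.9 113.   12. ]
((585.3389892578125, 246.29730224609375), (376.9776916503906, 263.66510009765625), 77.09259033203125)
[ 58 117  46 131 789] [ 80.6 183.8] ((79.1978759765625, 182.10159301757812), (135.6503143310547, 9.486799240112305), 71.41307067871094)
[[686.2, 360.0, 24.0], [688.2, 353.9, 24.0], [600.0, 323.5, 24.0], [598.0, 329.5, 24.0]]
[ 94 253  11  42 326] [ 99.6 274.2] ((99.78556823730469, 273.644775390625), (8.566482543945312, 41.35078430175781), 4.635463237762451)
[[566.7, 330.9, 24.0], [594.7, 328.9, 24.0], [594.2, 323.1, 24.0], [566.2, 325.1, 24.0]]
[ 146  280   43  223 5625] [166.7 401.6] ((167.03854370117188, 390.5868835449219), (30.24428367614746, 223.26641845703125), 3.9646546840667725)
[[427.0, 295.4, 24.0], [577.0, 286.4, 24.0], [575.4, 266.0, 24.0], [425.4, 275.1, 24.0]]
stock rear end top mid [428.1 283.7  22. ] 1.5100877837098585
blade top mid [564.3 277.7 181.2] 2.7327217899341867
plate front R [ 492.  -117.     4.3] 1.964120955343203
plate front L [454.8  57.6   3.2] 2.5696995311813087
plate back R [744.2 -59.9   3.8] 1.2791543252607385
foot [618.2   7.5  12. ]
foot [626.9 -13.5  12. ]
foot [657.6  -5.8  12. ]
```

Emit:
carry_out(plan=[{"tx": 31, "ty": -21, "rz": 0.031}, {"tx": 31, "ty": -21, "rz": 0.031}, {"tx": 31, "ty": -21, "rz": 0.031}, {"tx": 31, "ty": -21, "rz": 0.031}, {"tx": 31, "ty": -21, "rz": 0.031}, {"tx": 31, "ty": -21, "rz": 0.031}, {"tx": 31, "ty": -21, "rz": 0.031}, {"tx": 31, "ty": -21, "rz": 0.031}, {"tx": 31, "ty": -21, "rz": 0.031}, {"tx": 28, "ty": -19, "rz": 0.031}, {"tx": 0}], gripper=0)

```text
invalid input at $.plan[0]: expected keys tx, ty, tz, rx, ry, rz
```

Emit:
carry_out(plan=[{"tx": 31, "ty": -21, "tz": 0, "rx": 0, "ry": 0, "rz": 0.031}, {"tx": 31, "ty": -21, "tz": 0, "rx": 0, "ry": 0, "rz": 0.031}, {"tx": 31, "ty": -21, "tz": 0, "rx": 0, "ry": 0, "rz": 0.031}, {"tx": 31, "ty": -21, "tz": 0, "rx": 0, "ry": 0, "rz": 0.031}, {"tx": 31, "ty": -21, "tz": 0, "rx": 0, "ry": 0, "rz": 0.031}, {"tx": 31, "ty": -21, "tz": 0, "rx": 0, "ry": 0, "rz": 0.031}, {"tx": 31, "ty": -21, "tz": 0, "rx": 0, "ry": 0, "rz": 0.031}, {"tx": 31, "ty": -21, "tz": 0, "rx": 0, "ry": 0, "rz": 0.031}, {"tx": 31, "ty": -21, "tz": 0, "rx": 0, "ry": 0, "rz": 0.031}, {"tx": 28, "ty": -19, "tz": 0, "rx": 0, "ry": 0, "rz": 0.031}, {"tx": 0, "ty": 0, "tz": 0, "rx": 0, "ry": 0, "rz": 0}], gripper=0)

```text
time: 1.2
tool_pos: [499.6, 278.8, 225.8]
tcp_rot: [-3.14, 0.0, 3.078]
contact_force: [-0.7, -0.2, -0.4]
grip_width: 91.9
finger_force: 0.0
```

Emit:
carry_out(plan=[{"tx": -1, "ty": 1, "tz": -40, "rx": 0, "ry": 0, "rz": 0}, {"tx": -1, "ty": 1, "tz": -40, "rx": 0, "ry": 0, "rz": 0}, {"tx": -1, "ty": 0, "tz": -40, "rx": 0, "ry": 0, "rz": 0}, {"tx": 0, "ty": 0, "tz": -40, "rx": 0, "ry": 0, "rz": 0}, {"tx": 0, "ty": 0, "tz": -25, "rx": 0, "ry": 0, "rz": 0}, {"tx": 0, "ty": 0, "tz": -15, "rx": 0, "ry": 0, "rz": 0}, {"tx": 0, "ty": 0, "tz": 0, "rx": 0, "ry": 0, "rz": 0}, {"tx": 0, "ty": 0, "tz": 0, "rx": 0, "ry": 0, "rz": 0}])

```text
time: 2.0
tool_pos: [493.4, 283.9, 27.0]
tcp_rot: [3.142, -0.0, 3.082]
contact_force: [0.1, 0.7, -0.4]
grip_width: 91.7
finger_force: 0.0
```

```bash
python3 - <<'E'
from plant import bot
for i in range(1):
    o=bot.get_obs();print(o['time'],o['tool_pos'],o['tcp_rot'],o['contact_force'],o['dq'].round(3) if hasattr(o['dq'],'round') else o['dq'])
E
```

```text
2.0 [493.44237577 283.93589934  26.98008127] [ 3.14153057e+00 -3.22095981e-04  3.08203022e+00] [ 0.14028311  0.67211648 -0.38894025] [-0.002 -0.024 -0.016  0.    -0.    -0.001]
```

Emit:
carry_out(plan=[{"tx": 3, "ty": -2.5, "tz": -10, "rx": 0, "ry": 0, "rz": 0}, {"tx": 0, "ty": 0, "tz": -8, "rx": 0, "ry": 0, "rz": 0}, {"tx": 0, "ty": 0, "tz": -5, "rx": 0, "ry": 0, "rz": 0}, {"tx": 0, "ty": 0, "tz": 0, "rx": 0, "ry": 0, "rz": 0}, {"tx": 0, "ty": 0, "tz": 0, "rx": 0, "ry": 0, "rz": 0}])

```text
time: 2.5
tool_pos: [496.7, 281.0, 3.7]
tcp_rot: [3.142, -0.0, 3.082]
contact_force: [-0.0, 0.2, -0.5]
grip_width: 92.2
finger_force: 0.0
```

Emit:
carry_out(plan=[{"tx": 0, "ty": 0, "tz": 0, "rx": 0, "ry": 0, "rz": 0}, {"tx": 0, "ty": 0, "tz": 0, "rx": 0, "ry": 0, "rz": 0}, {"tx": 0, "ty": 0, "tz": 0, "rx": 0, "ry": 0, "rz": 0}, {"tx": 0, "ty": 0, "tz": 0, "rx": 0, "ry": 0, "rz": 0}, {"tx": 0, "ty": 0, "tz": 0, "rx": 0, "ry": 0, "rz": 0}, {"tx": 0, "ty": 0, "tz": 0, "rx": 0, "ry": 0, "rz": 0}, {"tx": 0, "ty": 0, "tz": 0, "rx": 0, "ry": 0, "rz": 0}, {"tx": 0, "ty": 0, "tz": 0, "rx": 0, "ry": 0, "rz": 0}, {"tx": 0, "ty": 0, "tz": 0, "rx": 0, "ry": 0, "rz": 0}, {"tx": 0, "ty": 0, "tz": 0, "rx": 0, "ry": 0, "rz": 0}], gripper=1)

```text
time: 3.5
tool_pos: [496.8, 281.2, 3.7]
tcp_rot: [3.141, 0.0, 3.082]
contact_force: [0.3, 0.9, 0.0]
grip_width: 19.8
finger_force: 30.0
```

Emit:
carry_out(plan=[{"tx": 0, "ty": 0, "tz": 3, "rx": 0, "ry": 0, "rz": 0}, {"tx": 0, "ty": 0, "tz": 8, "rx": 0, "ry": 0, "rz": 0}, {"tx": 0, "ty": 0, "tz": 12, "rx": 0, "ry": 0, "rz": 0}, {"tx": 0, "ty": 0, "tz": 12, "rx": 0, "ry": 0, "rz": 0}, {"tx": 0, "ty": 0, "tz": 10, "rx": 0, "ry": 0, "rz": 0}, {"tx": 0, "ty": 0, "tz": 5, "rx": 0, "ry": 0, "rz": 0}, {"tx": 0, "ty": 0, "tz": 0, "rx": 0, "ry": 0, "rz": 0}, {"tx": 0, "ty": 0, "tz": 0, "rx": 0, "ry": 0, "rz": 0}])

```text
time: 4.3
tool_pos: [496.5, 280.9, 53.7]
tcp_rot: [-3.142, -0.0, 3.082]
contact_force: [-0.5, -0.7, -9.3]
grip_width: 19.8
finger_force: 30.0
```

```bash
python3 - <<'E'
from h import *
im=bot.capture('side')[:,:,::-1];cv2.imwrite('pics/s1.png',cv2.resize(im[80:260,210:410],None,fx=3.3,fy=3.3,interpolation=cv2.INTER_CUBIC))
o=bot.get_obs();print(o['time'],o['tool_pos'],o['contact_force'],o['moment'])
E
```

```text
4.35 [496.35453657 280.87793474  53.35979297] [-0.88216581 -1.11083682 -8.76153357] [ 0.08987149  0.16988093 -0.03108711]
```

View pics/s1.png

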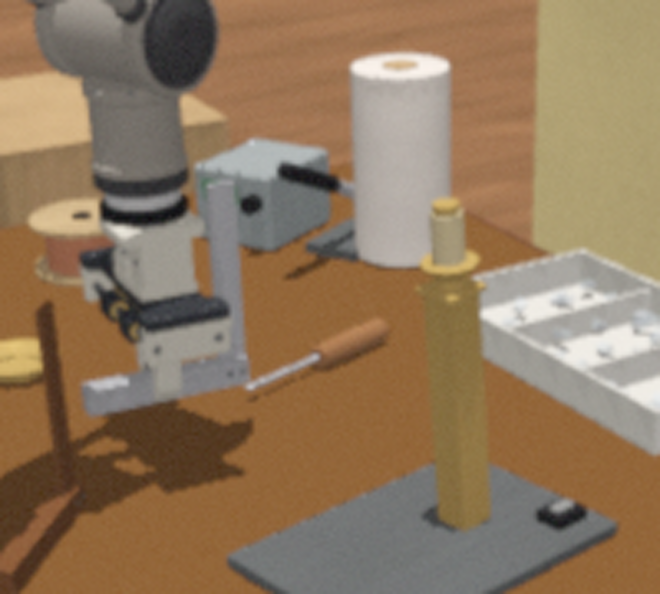

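Nothing sagged: in the crop the square hangs level in the gripper, with the stock at (165,385) and the blade at (225,270), and the finger opening is still 19.8 mm.

Emit:
carry_out(plan=[{"tx": -0.5, "ty": -13, "tz": 0, "rx": 0, "ry": 0, "rz": 0.012}, {"tx": -0.5, "ty": -25, "tz": 0, "rx": 0, "ry": 0, "rz": 0.025}, {"tx": -0.5, "ty": -30, "tz": 0, "rx": 0, "ry": 0, "rz": 0.027}, {"tx": -0.5, "ty": -30, "tz": 0, "rx": 0, "ry": 0, "rz": 0.027}, {"tx": -0.5, "ty": -30, "tz": 0, "rx": 0, "ry": 0, "rz": 0.027}, {"tx": -0.5, "ty": -30, "tz": 0, "rx": 0, "ry": 0, "rz": 0.027}, {"tx": -0.5, "ty": -30, "tz": 0, "rx": 0, "ry": 0, "rz": 0.027}, {"tx": -0.5, "ty": -30, "tz": 0, "rx": 0, "ry": 0, "rz": 0.027}, {"tx": -0.5, "ty": -30, "tz": 0, "rx": 0, "ry": 0, "rz": 0.027}, {"tx": -0.5, "ty": -28, "tz": 0, "rx": 0, "ry": 0, "rz": 0.026}, {"tx": -0.5, "ty": -20, "tz": 0, "rx": 0, "ry": 0, "rz": 0.02}, {"tx": -1, "ty": -11, "tz": 0, "rx": 0, "ry": 0, "rz": 0.01}])

```text
time: 5.55
tool_pos: [490.1, -27.7, 53.4]
tcp_rot: [-3.141, -0.0, -2.92]
contact_force: [-0.2, 0.4, -8.2]
grip_width: 19.8
finger_force: 30.0
```

Emit:
carry_out(plan=[{"tx": 0, "ty": 0, "tz": -6, "rx": 0, "ry": 0, "rz": 0}, {"tx": 0, "ty": 0, "tz": -9, "rx": 0, "ry": 0, "rz": 0}, {"tx": 0, "ty": 0, "tz": -6, "rx": 0, "ry": 0, "rz": 0}, {"tx": 0, "ty": 0, "tz": -5, "rx": 0, "ry": 0, "rz": 0}, {"tx": 0, "ty": 0, "tz": -2, "rx": 0, "ry": 0, "rz": 0}, {"tx": 0, "ty": 0, "tz": 0, "rx": 0, "ry": 0, "rz": 0}, {"tx": 0, "ty": 0, "tz": 0, "rx": 0, "ry": 0, "rz": 0}])

```text
time: 6.25
tool_pos: [490.4, -25.8, 25.8]
tcp_rot: [-3.142, 0.0, -2.919]
contact_force: [-0.1, -0.5, -8.4]
grip_width: 19.9
finger_force: 30.0
```

```bash
python3 - <<'E'
from h import *
s=bot.capture('side')[:,:,::-1];t=bot.capture('top')[:,:,::-1]
cv2.imwrite('pics/s2.png',s);cv2.imwrite('pics/t2.png',t)
f=lambda a:cv2.resize(a,(390,390),interpolation=cv2.INTER_CUBIC)
cv2.imwrite('pics/b2.png',np.hstack([f(s[130:290,250:410]),f(t[155:315,220:380])]))
o=bot.get_obs();print(o['time'],o['tool_pos'],o['tcp_rot'],o['contact_force'],o['moment'])
E
```

```text
6.35 [490.4847559  -25.93417163  26.00261494] [-3.14142025e+00  6.02812788e-04 -2.91926654e+00] [-0.30720622  0.9506752  -8.2193585 ] [0.04969933 0.15844422 0.00421779]
```

View pics/b2.png

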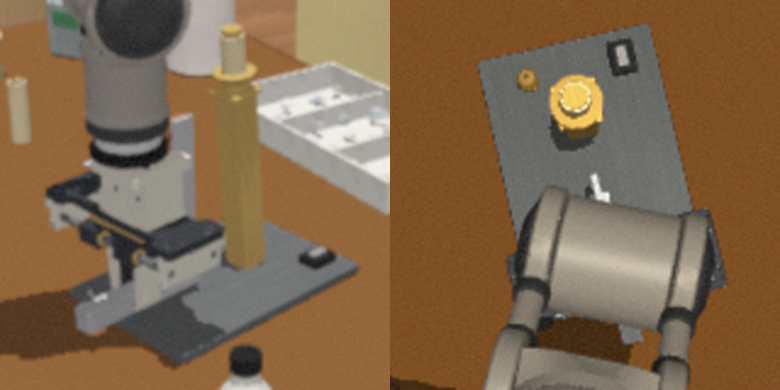

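The square hovers over the plate in front of the upright, with the blade top at (597,185) in the right panel and clear of the upright. Next I measure its lateral offset and yaw from the blade top.

```bash
python3 - <<'E'
from h import *
t=cv2.imread('pics/t2.png');x0,y0=295,215
a=cv2.resize(t[y0:y0+30,x0:x0+24],None,fx=10,fy=10,interpolation=cv2.INTER_CUBIC)
h=cv2.cvtColor(a,cv2.COLOR_BGR2HSV);m=((h[:,:,2]>190)&(h[:,:,1]<60)).astype(np.uint8)
c=max(cv2.findContours(m,0,1)[0],key=cv2.contourArea);r=cv2.minAreaRect(c);b=cv2.boxPoints(r);print(r)
e=np.array([.9755,.2202]);n=np.array([-.2202,.9755]);co=np.array([627.4,5.2])
for q in list(b)+[r[0]]:
    X=onz('top',((q[0]+.5)/10-.5+x0,(q[1]+.5)/10-.5+y0),207)[:2];print(X.round(1),'along',((X-co)@e).round(1),'lat',((X-co)@n).round(1))
E
```

```text
((105.84616088867188, 178.26922607421875), (123.97549438476562, 50.477718353271484), 56.30992889404297)
[563.7  -1.1] along -63.5 lat 7.9
[569.4  -9.8] along -59.9 lat -1.8
[548.  -23.7] along -83.8 lat -10.7
[542.3 -15.1] along -87.4 lat -1.0
[555.8 -12.4] along -73.7 lat -1.4
```

Emit:
carry_out(plan=[{"tx": 5, "ty": 1.5, "tz": 0, "rx": 0, "ry": 0, "rz": 0}, {"tx": 10, "ty": 2.5, "tz": 0, "rx": 0, "ry": 0, "rz": 0}, {"tx": 10, "ty": 2.5, "tz": 0, "rx": 0, "ry": 0, "rz": 0}, {"tx": 5, "ty": 1.5, "tz": -2, "rx": 0, "ry": 0, "rz": 0}, {"tx": 0, "ty": 0, "tz": -3, "rx": 0, "ry": 0, "rz": 0}, {"tx": 0, "ty": 0, "tz": -2, "rx": 0, "ry": 0, "rz": 0}, {"tx": 0, "ty": 0, "tz": -1, "rx": 0, "ry": 0, "rz": 0}, {"tx": 0, "ty": 0, "tz": 0, "rx": 0, "ry": 0, "rz": 0}, {"tx": 0, "ty": 0, "tz": 0, "rx": 0, "ry": 0, "rz": 0}])

```text
time: 7.25
tool_pos: [520.0, -18.0, 17.7]
tcp_rot: [3.141, -0.0, -2.92]
contact_force: [-0.5, 0.2, -8.3]
grip_width: 19.9
finger_force: 30.0
```

Emit:
carry_out(plan=[{"tx": 0, "ty": 0, "tz": -1, "rx": 0, "ry": 0, "rz": 0}, {"tx": 0, "ty": 0, "tz": -0.7, "rx": 0, "ry": 0, "rz": 0}, {"tx": 0, "ty": 0, "tz": 0, "rx": 0, "ry": 0, "rz": 0}, {"tx": 0, "ty": 0, "tz": 0, "rx": 0, "ry": 0, "rz": 0}])

```text
time: 7.65
tool_pos: [520.3, -18.0, 16.1]
tcp_rot: [3.142, 0.0, -2.919]
contact_force: [-0.5, -0.2, -9.1]
grip_width: 19.6
finger_force: 30.0
```

Emit:
carry_out(plan=[{"tx": 0, "ty": 0, "tz": -0.5, "rx": 0, "ry": 0, "rz": 0}, {"tx": 0, "ty": 0, "tz": -0.5, "rx": 0, "ry": 0, "rz": 0}, {"tx": 0, "ty": 0, "tz": 0, "rx": 0, "ry": 0, "rz": 0}, {"tx": 0, "ty": 0, "tz": 0, "rx": 0, "ry": 0, "rz": 0}])

```text
time: 8.05
tool_pos: [520.3, -18.0, 15.7]
tcp_rot: [-3.141, 0.0, -2.919]
contact_force: [-4.8, 1.0, 5.7]
grip_width: 19.6
finger_force: 30.0
```

Emit:
carry_out(plan=[{"tx": 0, "ty": 0, "tz": -0.5, "rx": 0, "ry": 0, "rz": 0}, {"tx": 0, "ty": 0, "tz": 0, "rx": 0, "ry": 0, "rz": 0}, {"tx": 0, "ty": 0, "tz": 0, "rx": 0, "ry": 0, "rz": 0}])

```text
time: 8.35
tool_pos: [520.3, -18.0, 15.7]
tcp_rot: [-3.141, 0.001, -2.919]
contact_force: [-6.6, 0.5, 11.0]
grip_width: 19.7
finger_force: 30.0
```

Emit:
carry_out(plan=[{"tx": 2.0, "ty": 0.45, "tz": 0, "rx": 0, "ry": 0, "rz": 0}, {"tx": 2.0, "ty": 0.45, "tz": 0, "rx": 0, "ry": 0, "rz": 0}, {"tx": 2.0, "ty": 0.45, "tz": 0, "rx": 0, "ry": 0, "rz": 0}, {"tx": 2.0, "ty": 0.45, "tz": 0, "rx": 0, "ry": 0, "rz": 0}, {"tx": 2.0, "ty": 0.45, "tz": 0, "rx": 0, "ry": 0, "rz": 0}, {"tx": 0, "ty": 0, "tz": 0, "rx": 0, "ry": 0, "rz": 0}])

```text
time: 8.95
tool_pos: [529.3, -16.0, 15.7]
tcp_rot: [-3.142, -0.002, -2.919]
contact_force: [-10.5, -1.2, 13.9]
grip_width: 19.7
finger_force: 30.0
```

Emit:
carry_out(plan=[{"tx": 2.0, "ty": 0.45, "tz": 0, "rx": 0, "ry": 0, "rz": 0}, {"tx": 2.0, "ty": 0.45, "tz": 0, "rx": 0, "ry": 0, "rz": 0}, {"tx": 2.0, "ty": 0.45, "tz": 0, "rx": 0, "ry": 0, "rz": 0}, {"tx": 2.0, "ty": 0.45, "tz": 0, "rx": 0, "ry": 0, "rz": 0}, {"tx": 2.0, "ty": 0.45, "tz": 0, "rx": 0, "ry": 0, "rz": 0}, {"tx": 0, "ty": 0, "tz": 0, "rx": 0, "ry": 0, "rz": 0}])

```text
time: 9.55
tool_pos: [538.8, -13.9, 15.7]
tcp_rot: [3.141, -0.003, -2.919]
contact_force: [-11.2, -3.1, 15.4]
grip_width: 19.7
finger_force: 30.0
```

```bash
python3 - <<'E'
from h import *
s=bot.capture('side')[:,:,::-1];t=bot.capture('top')[:,:,::-1]
cv2.imwrite('pics/s3.png',s);cv2.imwrite('pics/t3.png',t)
f=lambda a:cv2.resize(a,(390,390),interpolation=cv2.INTER_CUBIC)
cv2.imwrite('pics/b3.png',np.hstack([f(s[140:270,270:400]),f(t[160:260,250:350])]))
o=bot.get_obs();print(o['time'],o['tool_pos'],o['tcp_rot'],o['contact_force'],o['moment'])
E
```

```text
9.65 [538.79354519 -13.8713882   15.69464707] [ 3.14152138e+00 -2.65081032e-03 -2.91897091e+00] [-10.74502224  -2.57784914  14.99494589] [-0.35465792  1.8313287   0.01818646]
```

View pics/b3.png

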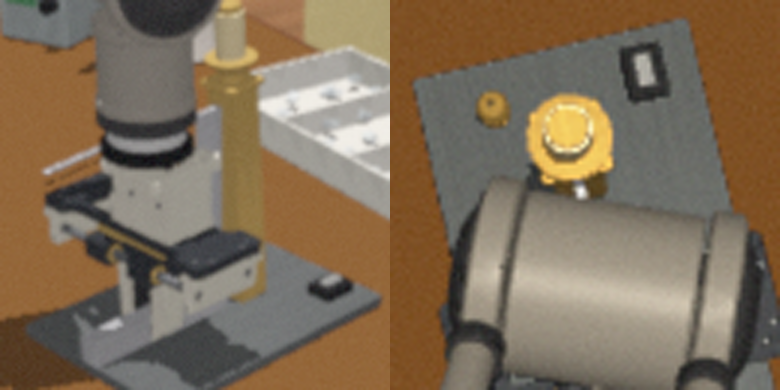

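The blade has reached the upright: in the right panel its top, at (583,190), sits at the tube's front below the cap. The wrist stays clear in the side panel, and the remaining gap at the heel is about 11 mm by geometry.

Emit:
carry_out(plan=[{"tx": 1.5, "ty": 0.34, "tz": 0, "rx": 0, "ry": 0, "rz": 0}, {"tx": 1.5, "ty": 0.34, "tz": 0, "rx": 0, "ry": 0, "rz": 0}, {"tx": 1.5, "ty": 0.34, "tz": 0, "rx": 0, "ry": 0, "rz": 0}, {"tx": 1.5, "ty": 0.34, "tz": 0, "rx": 0, "ry": 0, "rz": 0}, {"tx": 0, "ty": 0, "tz": 0, "rx": 0, "ry": 0, "rz": 0}])

```text
time: 10.15
tool_pos: [544.5, -12.5, 15.7]
tcp_rot: [3.141, -0.003, -2.919]
contact_force: [-12.4, -3.6, 15.5]
grip_width: 19.6
finger_force: 30.0
```

Emit:
carry_out(plan=[{"tx": 1, "ty": 0.22, "tz": 0, "rx": 0, "ry": 0, "rz": 0}, {"tx": 1, "ty": 0.22, "tz": 0, "rx": 0, "ry": 0, "rz": 0}, {"tx": 0, "ty": 0, "tz": 0, "rx": 0, "ry": 0, "rz": 0}])

```text
time: 10.45
tool_pos: [546.3, -12.1, 15.7]
tcp_rot: [3.141, -0.004, -2.919]
contact_force: [-13.1, -3.0, 15.9]
grip_width: 20.3
finger_force: 30.0
```

Emit:
carry_out(plan=[{"tx": 1, "ty": 0.22, "tz": 0, "rx": 0, "ry": 0, "rz": 0}, {"tx": 0, "ty": 0, "tz": 0, "rx": 0, "ry": 0, "rz": 0}])

```text
time: 10.65
tool_pos: [547.2, -11.9, 15.7]
tcp_rot: [3.141, -0.004, -2.919]
contact_force: [-12.7, -3.3, 16.4]
grip_width: 19.6
finger_force: 30.0
```

Emit:
carry_out(plan=[{"tx": 1, "ty": 0.22, "tz": 0, "rx": 0, "ry": 0, "rz": 0}, {"tx": 0, "ty": 0, "tz": 0, "rx": 0, "ry": 0, "rz": 0}])

```text
time: 10.85
tool_pos: [548.2, -11.7, 15.7]
tcp_rot: [3.141, -0.004, -2.919]
contact_force: [-13.7, -3.1, 17.2]
grip_width: 20.0
finger_force: 30.0
```

Emit:
carry_out(plan=[{"tx": 1, "ty": 0.22, "tz": 0, "rx": 0, "ry": 0, "rz": 0}, {"tx": 0, "ty": 0, "tz": 0, "rx": 0, "ry": 0, "rz": 0}])

```text
time: 11.05
tool_pos: [549.2, -11.5, 15.7]
tcp_rot: [3.141, -0.004, -2.919]
contact_force: [-14.2, -2.5, 15.5]
grip_width: 19.8
finger_force: 30.0
```

Emit:
carry_out(plan=[{"tx": 0.7, "ty": 0.15, "tz": 0, "rx": 0, "ry": 0, "rz": 0}, {"tx": 0, "ty": 0, "tz": 0, "rx": 0, "ry": 0, "rz": 0}])

```text
time: 11.25
tool_pos: [549.8, -11.3, 15.7]
tcp_rot: [3.141, -0.004, -2.919]
contact_force: [-14.4, -2.9, 15.8]
grip_width: 19.8
finger_force: 30.0
```

Emit:
carry_out(plan=[{"tx": 0.5, "ty": 0.11, "tz": 0, "rx": 0, "ry": 0, "rz": 0}, {"tx": 0.5, "ty": 0.11, "tz": 0, "rx": 0, "ry": 0, "rz": 0}, {"tx": 0, "ty": 0, "tz": 0, "rx": 0, "ry": 0, "rz": 0}])

```text
time: 11.55
tool_pos: [550.2, -11.2, 15.7]
tcp_rot: [3.141, -0.005, -2.919]
contact_force: [-16.4, -3.8, 17.5]
grip_width: 19.6
finger_force: 30.0
```

Emit:
carry_out(plan=[{"tx": 0.5, "ty": 0.11, "tz": 0, "rx": 0, "ry": 0, "rz": 0}, {"tx": 0.5, "ty": 0.11, "tz": 0, "rx": 0, "ry": 0, "rz": 0}, {"tx": 0, "ty": 0, "tz": 0, "rx": 0, "ry": 0, "rz": 0}])

```text
time: 11.85
tool_pos: [550.2, -11.2, 15.7]
tcp_rot: [3.141, -0.007, -2.919]
contact_force: [-18.1, -4.6, 21.0]
grip_width: 19.4
finger_force: 30.0
```

Emit:
carry_out(plan=[{"tx": 0, "ty": 0, "tz": 0, "rx": 0.0007, "ry": -0.003, "rz": 0}, {"tx": 0, "ty": 0, "tz": 0, "rx": 0.0007, "ry": -0.003, "rz": 0}, {"tx": 0, "ty": 0, "tz": 0, "rx": 0, "ry": 0, "rz": 0}, {"tx": 0, "ty": 0, "tz": 0, "rx": 0, "ry": 0, "rz": 0}])

```text
time: 12.25
tool_pos: [550.3, -11.2, 15.6]
tcp_rot: [3.141, -0.001, -2.919]
contact_force: [-17.5, -5.7, 19.2]
grip_width: 19.6
finger_force: 30.0
```

```bash
python3 - <<'E'
from h import *
s=bot.capture('side')[:,:,::-1];t=bot.capture('top')[:,:,::-1]
cv2.imwrite('pics/s4.png',s);cv2.imwrite('pics/t4.png',t)
f=lambda a:cv2.resize(a,(390,390),interpolation=cv2.INTER_CUBIC)
cv2.imwrite('pics/b4.png',np.hstack([f(s[140:270,270:400]),f(t[160:260,250:350])]))
o=bot.get_obs();print(o['time'],o['tool_pos'],o['tcp_rot'],o['contact_force'],o['moment'])
E
```

```text
12.35 [550.30964008 -11.20679319  15.65625894] [ 3.14074303e+00 -1.14581494e-03 -2.91868071e+00] [-17.28187589  -5.42249947  20.91049887] [-0.92807323  3.09664111 -0.02216212]
```

View pics/b4.png

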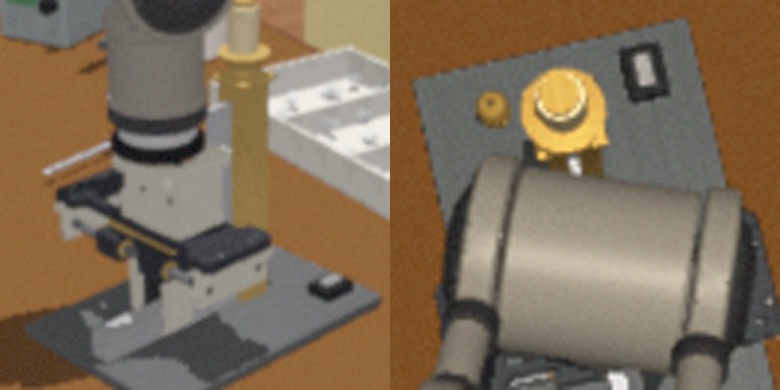

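```bash
python3 - <<'E'
from h import *
e=np.array([.9755,.2202]);n=np.array([-.2202,.9755]);co=np.array([627.4,5.2])
for nm,X0 in (('0',None),('4',None)):
    t=cv2.imread(f'pics/top0.png' if nm=='0' else 'pics/t4.png');x0,y0=275,165
    a=cv2.resize(t[y0:y0+50,x0:x0+40],None,fx=8,fy=8,interpolation=cv2.INTER_CUBIC)
    h=cv2.cvtColor(a,cv2.COLOR_BGR2HSV)
    cr=cv2.HoughCircles(cv2.medianBlur(h[:,:,2],5),cv2.HOUGH_GRADIENT_ALT,1.5,30,param1=200,param2=.5,minRadius=30,maxRadius=110)
    print(nm,cr)
    if cr is None: continue
    for q in cr[0]:
        for z in(212,282):
            X=onz('top',((q[0]+.5)/8-.5+x0,(q[1]+.5)/8-.5+y0),z)[:2];print(z,q[2],'along',((X-co)@e-15).round(1),'lat',((X-co)@n).round(1))
# tube right edge in side view at several rows: predicted true vertical edge vs image
s=cv2.imread('pics/s4.png')
for zz in(40,100,150,190):
    P=co+30*e-15*n;p=proj('side',[*P,12+zz]);r=int(round(p[1]))
    row=s[r,int(p[0])-25:int(p[0])+15].astype(int);g=row[:,2]-row[:,0]
    print(zz,p.round(1),g.tolist())
E
```

```text
0 [[[163.5      252.        54.770027]]]
212 54.770027 along -11.6 lat 1.8
282 54.770027 along -24.1 lat 1.7
4 [[[156.      187.5      87.87327]]]
212 87.87327 along 5.1 lat -0.0
282 87.87327 along -8.6 lat -0.1
40 [358.2 222.7] [-7, -4, -9, -11, -5, -7, -6, -5, -7, -6, -8, -7, -10, -9, -7, -5, -5, -8, -4, -9, -4, -6, -1, 3, 5, 10, 10, 11, 3, 1, 6, 21, 43, 63, 80, 87, 89, 91, 90, 91]
100 [358.4 202. ] [14, 13, 12, 13, 14, 14, 13, 12, 12, 14, 9, 0, -2, 11, 43, 70, 75, 74, 75, 74, 77, 73, 73, 74, 75, 76, 83, 92, 92, 90, 88, 91, 90, 90, 91, 90, 91, 89, 87, 90]
150 [358.7 184. ] [1, 0, 1, 0, 27, 18, -1, -2, -2, -2, -2, -1, -1, 10, 41, 68, 69, 71, 70, 69, 70, 71, 70, 72, 70, 61, 33, 10, 8, 10, 10, 10, 8, 9, 8, 10, 10, 10, 10, 10]
190 [358.8 169.1] [12, 10, 12, 13, 14, 33, 47, 22, 10, 19, 59, 69, 73, 72, 69, 71, 72, 76, 79, 77, 75, 67, 70, 69, 70, 64, 34, 9, 7, 7, 8, 7, 8, 6, 5, 6, 7, 7, 9, 9]
```

```bash
python3 - <<'E'
from h import *
e=np.array([.9755,.2202]);n=np.array([-.2202,.9755]);co=np.array([627.4,5.2])
P=co+30*e-15*n
for f in('side0','s2','s4'):
    s=cv2.imread(f'pics/{f}.png').astype(float);out=[]
    for zz in(2,4,6,140,150,160,170,180,190):
        p=proj('side',[*P,12+zz]);r=int(round(p[1]));x0=int(p[0])-16
        g=(s[r-1:r+2,x0:x0+26,2]-s[r-1:r+2,x0:x0+26,0]).mean(0)
        i=[k for k in range(25) if g[k]>=42>g[k+1]]
        x=x0+i[-1]+(g[i[-1]]-42)/(g[i[-1]]-g[i[-1]+1]) if i else np.nan
        q=proj('side',[*(P+e),12+zz])
        out.append(round((x-p[0])/(q-p)[0],1))
    print(f,out)
t=cv2.imread('pics/t4.png')
cv2.imwrite('pics/c4.png',cv2.resize(t[170:215,270:330],None,fx=10,fy=10,interpolation=cv2.INTER_CUBIC))
E
```

```text
side0 [np.float64(-0.5), np.float64(-0.5), np.float64(-0.1), np.float64(-7.4), np.float64(-11.7), np.float64(-12.6), np.float64(-14.0), np.float64(-15.0), np.float64(-14.8)]
s2 [np.float64(-0.4), np.float64(-0.5), np.float64(-0.1), np.float64(-7.5), np.float64(-11.6), np.float64(-12.6), np.float64(-14.0), np.float64(-15.0), np.float64(-14.8)]
s4 [np.float64(0.6), np.float64(0.6), np.float64(0.3), np.float64(0.5), np.float64(0.2), np.float64(0.4), np.float64(-1.0), np.float64(-1.1), np.float64(-0.5)]
```

View pics/c4.png

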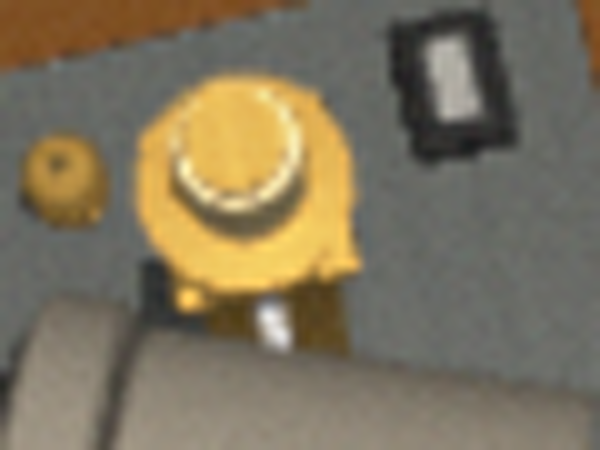

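The crop shows the sleeve top at (237,138), now centred over the foot, with the blade end (272,325) against the tube. The side view gives the upright as vertical to within about 1 mm. I'll push slightly more to confirm it's seated.

Emit:
carry_out(plan=[{"tx": 0.7, "ty": 0.16, "tz": 0.2, "rx": 0.0004, "ry": -0.0015, "rz": 0}, {"tx": 0.7, "ty": 0.16, "tz": 0, "rx": 0, "ry": -0.001, "rz": 0}, {"tx": 0, "ty": 0, "tz": 0, "rx": 0, "ry": 0, "rz": 0}, {"tx": 0, "ty": 0, "tz": 0, "rx": 0, "ry": 0, "rz": 0}, {"tx": 0, "ty": 0, "tz": 0, "rx": 0, "ry": 0, "rz": 0}])

```text
time: 12.85
tool_pos: [550.3, -11.2, 15.6]
tcp_rot: [3.141, -0.002, -2.918]
contact_force: [-21.8, -7.0, 21.8]
grip_width: 19.6
finger_force: 30.0
```

```bash
python3 -c "
from plant import bot
print(bot.close_job())"
```

```text
the job is handed in; nothing more can be done
None
```

The square is seated in the corner between base and upright, and the job was handed in at 12.85 s with the gripper still holding it and pressing (about 22 N forward, 22 N down). In the side view the upright is vertical to within about 1 mm.

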